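Gate grinding balls out of a rocker pan with a card

TASK

Take the wide blue card and hold it upright across the open lip of the rocker pan, slanting a few degrees outwards at its gap end, blocking all but a gap of about 40 mm along the yellow wall, and press it down so that the pan tips and the three white balls roll out through the gap into the white tray. Then lift the card so that the pan springs back, and hang it upright in its rack again where it was.

Things in the scene. Friction and masses are not known exactly. Their poses are not given: they have to be found in the camera images.
- card: Wide gate card, 120 g: blue blade 5 mm thick (x), 120 wide (y), 60 tall, under a blue flange 50 x 60 x 6 mm (x, y, z) with a black grip 28 x 28 mm, 44 tall, on top: the grip spans z = 66 to 110 mm. Origin: middle of the blade's lower edge, z up. It hangs in a rack, its edge 15 mm above the table. A second rack holds an orange card with a 50 mm blade, not to be used.
- rack_a: The blue card's aluminium rack, fixed: two upright rails along its y, 12 mm thick, 80 long, tops 75 mm above the table, with a slot of 24 mm between them, open at both ends; base plate 70 x 100 x 5 mm. The card's flange rests on the rails, its blade hangs in the slot (9.5 mm play each side). Origin: under the middle of its base.
- stand: Fixed grey foot of the rocker pan, 150 x 100 mm; origin under its middle. The pan's hinge lies 100 mm above this point along the stand's y, skewed 17 degrees to the lip: tipped forward, the pan's floor also falls towards the yellow wall; at rest to the opposite back corner. A blade turned 7 degrees or more with its gap end inwards stalls the balls.
- lip (a point): Middle of the front edge of the pan's floor (dark steel, 140 x 140 mm, walls 29 high). x outward, y along the lip to the yellow wall, z off the floor. Yellow wall: inner face y = 66 mm, reaches the lip. The dark wall (outer face y = -70) ends 36 mm short: a blade on the strip x = -36 to 0 may overhang there. Blade middle at x -18, y -34 leaves a 40 mm gap; best turned 5 degrees with its gap end farther out.
- pan (a joint): Tip of the pan in rad: 0 level, positive nose down. A spring holds it at -0.14 (stop); front stop +0.38. Pressing a blade down on the strip behind the lip takes about 4 N; about 31 mm down from first touch gives +0.3, and pressing on to the stop does no harm. Balls roll out from about +0.2 on and may need 2 to 3 s along the card. Let go, it springs back.
- tray: White open catch tray, fixed, outside 130 x 84 x 38 mm (x, y, z), walls 4 mm; origin under the middle of its floor, x along the long side, pointing away from the pan. It stands below the lip in front of the gap at the yellow wall.
- ball1_center (a point): White ceramic grinding ball, 24 mm in diameter, 30 g; this point is its centre. The three balls start in the pan, in the back corner away from the yellow wall, polished, rolling freely.
- ball2_center (a point): White ceramic grinding ball, 24 mm in diameter, 30 g; this point is its centre. The three balls start in the pan, in the back corner away from the yellow wall, polished, rolling freely.
- ball3_center (a point): White ceramic grinding ball, 24 mm in diameter, 30 g; this point is its centre. The three balls start in the pan, in the back corner away from the yellow wall, polished, rolling freely.
Things that resemble listed ones, but are neither listed nor needed, are in the scene too. Leave any red look-alike of the card alone.

How it is judged (in metres and radians):
On the way:
1. the blue card stands upright on the strip behind the lip, within 20 degrees of its direction, with the pan tipped past 0.17 rad and a gap of 26 to 58 mm left to the yellow wall (value of joint pan above 0.17 rad and angle between card's own z axis and vertical below 0.26 rad and angle between the y axis of card and the y axis of lip, either way round below 0.35 rad and y of card in the frame of lip between -0.052 and -0.02 m and x of card in the frame of lip between -0.045 and 0.005 m and z of card in the frame of lip between -0.01 and 0.02 m), for 0.3 s.
At the end, for the whole second after the job is handed in: All three balls lie inside the white tray; the blue card hangs released and still in its rack, within 20 mm of where it started and within about 10 degrees of upright; the pan has sprung back nose up (joint below -0.08) (x of ball1_center in the frame of tray between -0.063 and 0.063 m and y of ball1_center in the frame of tray between -0.042 and 0.042 m and z of ball1_center in the frame of tray between 0 and 0.04 m and x of ball2_center in the frame of tray between -0.063 and 0.063 m and y of ball2_center in the frame of tray between -0.042 and 0.042 m and z of ball2_center in the frame of tray between 0 and 0.04 m and x of ball3_center in the frame of tray between -0.063 and 0.063 m and y of ball3_center in the frame of tray between -0.042 and 0.042 m and z of ball3_center in the frame of tray between 0 and 0.04 m and distance of card from where it was at the start of the episode below 0.02 m and angle between card's own z axis and vertical below 0.17 rad and linear speed of card below 0.03 m/s and value of joint pan below -0.08 rad); the robot touches nothing.
It also fails if it takes over 58 s, if anything falls off the work surface, if the arm or the gripper's body presses on something with over 40 N, if the wrist force passes 120 N, or if a joint passes its speed limit or range.

ROBOT

A 7-joint arm with a two-finger parallel gripper is mounted at the origin on the work surface. World frame = base frame: x ahead of the robot, y to its left, z up, the work surface at z = 0. Lengths are in mm, angles in rad, forces in N, time in s.
With the tool pointing down it reaches from about 425 to 975 mm from the base axis. Payload 16.7 kg.
Tool frame: the origin (TCP) lies on the centre line of the jaws, within the pads' length; the fingertips stand 22 mm ahead of it and the grasp point (between the pads) lies 3 mm ahead of it; z points along the fingers, y is the direction in which the jaws open and shut (so a half turn about z gives the same grasp; the last joint's range is limited). The gripper opens to 85 mm and grips with 20 to 120 N. Pads are 22 mm wide; open, the fingers measure 114 mm over their backs; the gripper's body (76 mm by 85 mm) begins 54 mm behind the grasp point. The pads swing forward as they close: fully open they stand 13 mm farther back than shut.
Start: joints at [-1.375, 0.426, 0.074, 1.606, -0.034, 1.111, -0.067], TCP at [228.16, 635.233, 253.302] pointing down, gripper open.
Joint ranges: [-2.85, 2.85], [-0.5, 2.14], [-1.23, 1.37], [0.21, 2.46], [-1.02, 4.16], [0.16, 2.05], [-2.73, 2.73]. Speed limits (rad/s): [1.89, 1.89, 2.39, 2.39, 3.01, 3.01, 3.01].

INTERFACE

Orientations are given as a unit quaternion [x, y, z, w].
In Python, from workcell import ctrl gives the robot as it stands. The module is installed in compiled form; this text tells all that it offers.
- The arm moves only by the tool apply_moves, never from a script. Its argument "rows" is a list that holds one entry, the list of rows, each a list of 4 numbers: the shift along the tool's x, y, z in mm, then the turn about the tool's z in degrees. A call has exactly 8 rows; each row shifts and turns the pose as measured when the row begins, along the tool's axes as they then stand; what a row does not reach is not made up. A row lasts 1/12 s, in which the tool goes at most 41.7 mm and 7.16 degrees, less where a joint would pass 70% of its speed; a pose out of reach is approached as far as the arm can. A call with a gripper value outside its range is refused whole. "jaw" is the closure in counts, from 0 (fully open) to 255 (shut), set as the call begins (left out, the last holds). The fingers move at their own pace and stop on an object; the grip force is fixed at half the most. Time passes only in rows, so rows that do not move let the fingers close, or fill a call up. It gives the time, the measured TCP pose, the force and the opening at its end, in the units of the state.
- ctrl.sense(): the state, without advancing time (a new reading comes with each control period).
- ctrl.read_camera(name): name is "scene" or "top" or "wrist"; returns the picture (400x640x3 uint8, red, green, blue); there is no depth.
- ctrl.camera_model(name): a dict with "fx", "fy", "cx", "cy" (pixels), "xyz" and "rotation" of the camera in the world. Camera axes: x right, y up, looking along -z (the intrinsics and any distortion apply to the point x, -y, -z); pixel columns grow to the right and rows downward; lengths in mm; the calibration is good to about 2 mm. A picture is of the moment at which its call begins: read the wrist's pose just before it. camera_model takes no time and is no camera call; for the wrist camera it gives the pose at the moment of the call.
- ctrl.close_job(): hands the job in, once; it reports no verdict.
The state is a dict: "time_s": time; "joints": joint angles; "joint_velocities": joint speeds; "joint_torque": joint torques, N m; "tcp_pos": TCP position; "eef_rot": TCP orientation; "ft_force": force on the tool from outside, world axes, zero at the start; "torque": the same for the moment, N m; "gripper_width": finger opening in mm.
Only numpy, scipy, OpenCV 4.12 (cv2) and the standard library are available. Lean on these libraries where they do the work, as an engineer would, in place of code of your own. Each camera call takes 0.05 s, during which the arm holds its last target.

## Working session

There is one attempt and no reset: what is moved stays moved. The work goes in short steps, Python scripts to look and compute and a tool call to move; the robot and the scene stay as the last step left them, time stands still between calls to the robot, and variables do not carry over. Pictures are saved under pics/ and viewed, and the job is handed in when it is done.

Besides the shell and the picture viewer there is one more tool, called as name(argument=value, ...), one argument or row to a line, values as JSON. apply_moves: Moves the arm, as the interface text tells. Its arguments: {"type":"object","properties":{"rows":{"type":"array"},"jaw":{"type":"number"}},"required":["rows"]}

```bash
mkdir -p pics; ls
cat > h.py <<'E'
import numpy as np, cv2, json
from workcell import ctrl
def shot(n,f):
    im=np.array(ctrl.read_camera(n)); cv2.imwrite('pics/'+f,im[:,:,::-1]); return im
def cam(n):
    m=ctrl.camera_model(n); return m
E
python3 - <<'E'
from h import *
s=ctrl.sense(); print(s)
for n in ['scene','top','wrist']:
    m=cam(n); print(n,m); shot(n,n+'0.png')
E
```

```text
pics
{'time_s': 0.0, 'joints': array([-1.37550355,  0.42668521,  0.07383924,  1.60664157, -0.03405931,
        1.11079381, -0.06710142]), 'joint_velocities': array([ 1.45270660e-03,  2.11595896e-04,  8.04158204e-05,  5.59583341e-04,
       -5.14093824e-04, -3.51317793e-04, -8.06499357e-04]), 'joint_torque': array([-3.66329637e-03, -9.49808836e+01,  3.75913784e+00, -4.63551700e+01,
        1.91187649e-02,  9.87694744e-03, -1.03114196e-04]), 'tcp_pos': array([228.04884067, 634.89104369, 252.62620475]), 'eef_rot': array([ 1.71546350e-01,  9.85175846e-01, -6.32958518e-04, -4.81678889e-05]), 'ft_force': array([ 1.04981472,  0.18297693, -0.1665276 ]), 'torque': array([0.05577111, 0.00516102, 0.0284213 ]), 'gripper_width': 85.58457162208744}
scene {'fx': 495.03116340885305, 'fy': 495.03116340885305, 'cx': 322.07383184536224, 'cy': 201.21275045102462, 'xyz': array([1003.73050924,  501.92689881,  679.62718183]), 'rotation': array([0.15078605, 0.41744549, 0.84180649, 0.30718832])}
top {'fx': 450.2243741450318, 'fy': 450.2243741450318, 'cx': 320.82154705260115, 'cy': 198.9204146227434, 'xyz': array([ 424.27118764,  -64.28714025, 1072.74807304]), 'rotation': array([-0.029951  ,  0.03325738,  0.70839028, -0.70440052])}
wrist {'fx': 324.12641969763325, 'fy': 324.12641969763325, 'cx': 321.95239615146414, 'cy': 199.11830786913865, 'xyz': array([156.24000966, 659.84402321, 372.59367989]), 'rotation': array([-0.12161977, -0.08515536,  0.56915276,  0.80871647])}
```

View pics/scene0.png

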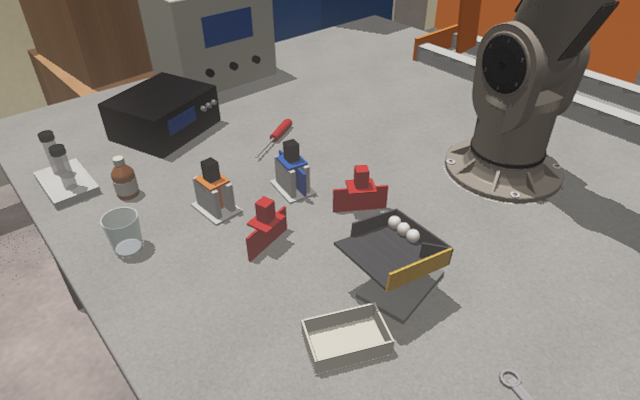

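View pics/top0.png

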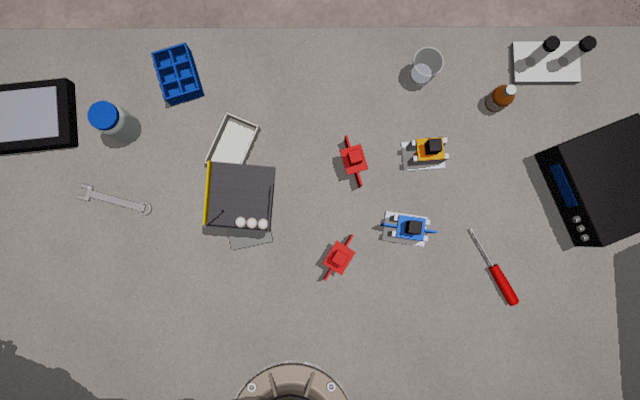

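View pics/wrist0.png

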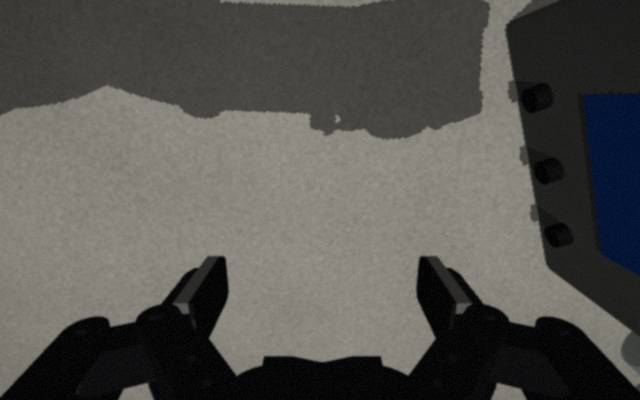

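The scene view shows the blue card in its rack near (292,170), the pan around (395,250) with a yellow wall at (420,268) and the tray at (347,338). In the top view the card is at (408,228), the pan at (240,198), the yellow wall at x≈208 and the tray at (233,140). I'll zoom in on both.

```bash
cat >> h.py <<'E'
from scipy.spatial.transform import Rotation as R
def ray(m,px):
    d=np.array([(px[0]-m['cx'])/m['fx'],-(px[1]-m['cy'])/m['fy'],-1.0])
    return np.array(m['xyz']),R.from_quat(m['rotation']).apply(d)
def onz(m,px,z):
    o,d=ray(m,px); return o+d*(z-o[2])/d[2]
def proj(m,P):
    p=R.from_quat(m['rotation']).inv().apply(np.array(P,float)-m['xyz']); p=np.atleast_2d(p)
    return np.c_[m['cx']+m['fx']*p[:,0]/-p[:,2], m['cy']-m['fy']*p[:,1]/-p[:,2]]
def tri(ms,pxs):
    A=np.zeros((3,3));b=np.zeros(3);L=[]
    for m,p in zip(ms,pxs):
        o,d=ray(m,p);d=d/np.linalg.norm(d);Q=np.eye(3)-np.outer(d,d);A+=Q;b+=Q@o;L.append((o,d))
    X=np.linalg.solve(A,b); return X,[float(np.linalg.norm(np.cross(X-o,d))) for o,d in L]
E
python3 - <<'E'
import cv2
t=cv2.imread('pics/top0.png');s=cv2.imread('pics/scene0.png')
def crop(im,x,y,w,h,k,f): cv2.imwrite('pics/'+f,cv2.resize(im[y:y+h,x:x+w],None,fx=k,fy=k,interpolation=cv2.INTER_CUBIC))
crop(t,190,105,100,150,4,'t_pan.png'); crop(t,370,195,80,60,8,'t_card.png')
crop(s,290,200,170,175,4-.6,'s_pan.png'); crop(s,255,130,80,75,8,'s_card.png')
E
```

```text
(no output)
```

View pics/t_pan.png

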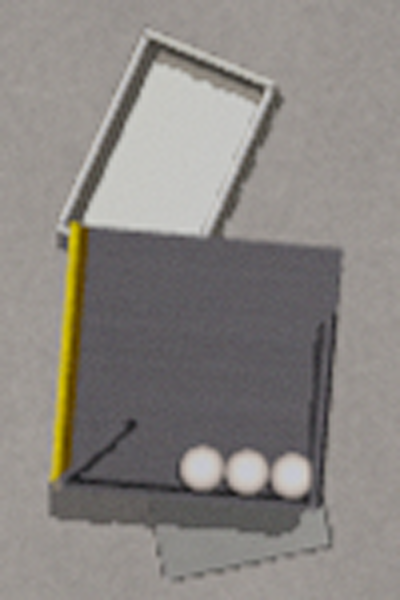

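View pics/t_card.png

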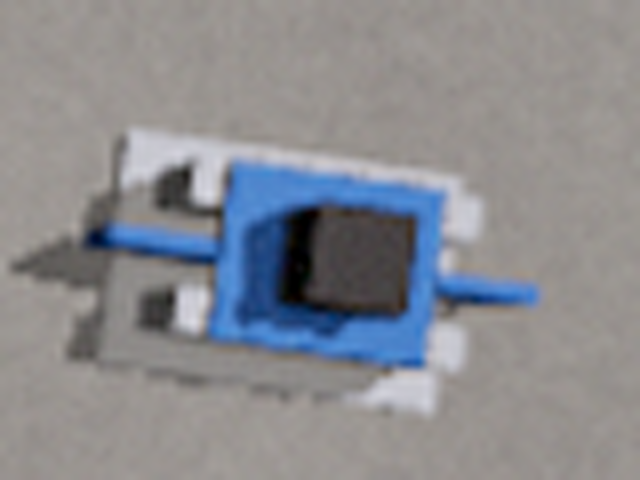

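View pics/s_pan.png

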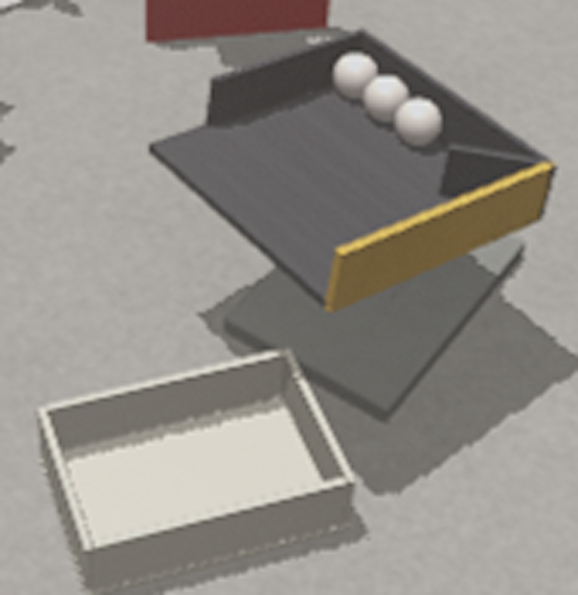

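View pics/s_card.png

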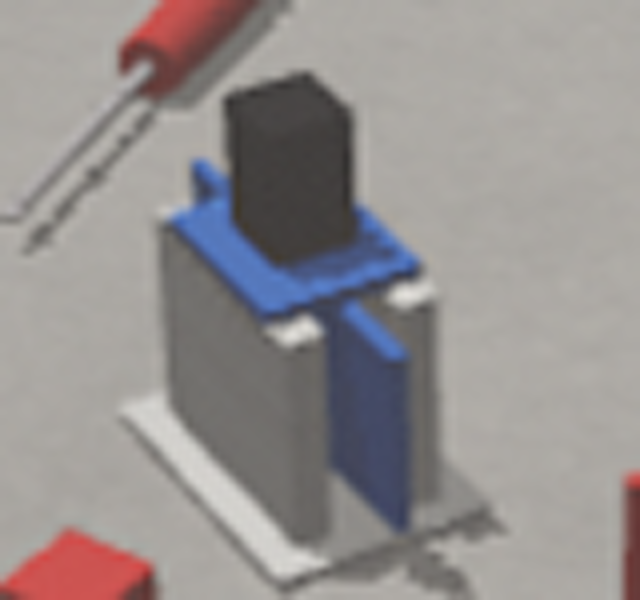

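The zoomed crops show the flange, grip and blade ends, and both ends of the lip. In the pan crops the lip ends are at top (82,228)/(342,250) and scene (328,308)/(150,148). I'll turn these into positions.

```bash
cat > m1.py <<'E'
from h import *
T=cam('top');S=cam('scene')
f=lambda c,k,o: ((c[0]+.5)/k-.5+o[0],(c[1]+.5)/k-.5+o[1])
tc=lambda *c:f(c,8,(370,195)); tp=lambda *c:f(c,4,(190,105)); sp=lambda *c:f(c,3.4,(290,200)); sc=lambda *c:f(c,8,(255,130))
fl=[onz(T,tc(*c),81) for c in [(232,162),(446,185),(425,366),(212,336)]]
print('flange',np.round(fl,1),np.mean(fl,0))
be=[onz(T,tc(*c),75) for c in [(90,238),(540,294)]]
d=be[0]-be[1]; print('blade',np.round(be,1),np.mean(be,0),np.linalg.norm(d),np.degrees(np.arctan2(d[1],d[0])))
gr=[onz(T,tc(*c),125) for c in [(322,205),(418,213),(408,315),(308,306)]]
print('grip top',np.round(gr,1),np.mean(gr,0))
gs=[onz(S,sc(*c),125) for c in [(224,98),(308,72),(354,106),(272,136)]]
print('grip scene',np.round(gs,1),np.mean(gs,0))
fs=[onz(S,sc(*c),81) for c in [(268,316),(420,266)]]
print('flange scene',np.round(fs,1))
A,ra=tri([T,S],[tp(80,228),sp(328,308)]); B,rb=tri([T,S],[tp(342,250),sp(150,148)])
print('lip',A,ra,B,rb,np.linalg.norm(A-B),(A+B)/2,np.degrees(np.arctan2(*(A-B)[[1,0]])))
# yellow wall top front, back corner
C,rc=tri([T,S],[tp(76,225),sp(338,255)]); print('ytopfront',C,rc)
D,rd=tri([T,S],[tp(55,478),sp(550,165)]); print('ytopback',D,rd)
tt=[tri([T,S],[tp(*a),sp(*b)]) for a,b in [((148,33),(88,550)),((276,90),(42,410)),((62,235),(350,485))]]
for x in tt: print('tray',np.round(x[0],1),np.round(x[1],1))
E
python3 m1.py
```

```text
flange [[ 477.  -240.5   81. ]
 [ 470.4 -299.4   81. ]
 [ 420.7 -292.3   81. ]
 [ 429.3 -234.    81. ]] [ 449.34112525 -266.56137123   81.        ]
blade [[ 456.5 -201.8   75. ]
 [ 440.3 -326.1   75. ]] [ 448.42693903 -263.92385363   75.        ] 125.34427122214787 82.58075163610665
grip top [[ 463.2 -256.2  125. ]
 [ 461.  -281.4  125. ]
 [ 434.2 -278.1  125. ]
 [ 436.7 -251.9  125. ]] [ 448.79664075 -266.88049151  125.        ]
grip scene [[ 464.5 -277.3  125. ]
 [ 438.4 -273.6  125. ]
 [ 439.9 -250.9  125. ]
 [ 466.6 -252.7  125. ]] [ 452.34381703 -263.62722467  125.        ]
flange scene [[ 481.8 -237.4   81. ]
 [ 434.5 -230.2   81. ]]
lip [594.08022867 168.09413586 112.77831255] [2.6428436997703253, 2.642843699770281] [581.30134273  29.08404002 105.9004641 ] [0.8013935358118118, 0.8013935358117475] 139.76555895114032 [587.6907857   98.58908794 109.33938832] 84.74768971354476
ytopfront [589.61482595 164.58168256 140.93758686] [0.9605919093718044, 0.9605919093718842]
ytopback [457.16734232 178.20073118 125.56723222] [0.38021659562965704, 0.3802165956295938]
tray [723.1 151.   32.4] [0.8 0.8]
tray [689.3  75.3  30.5] [1.2 1.2]
tray [604.4 200.2  26.8] [1.8 1.8]
```

The card is near (450,-265) with its y axis at about 82.5°. The lip's middle is near (588,98.6,109) with its y axis at about 84.7°. I'll start moving, passing over the pan to get a wrist view.

apply_moves(
  rows=[
    [[-33,-22,0,0],[-33,-22,0,0],[-33,-22,0,0],[-33,-22,0,0],[-33,-22,0,0],[-33,-22,0,0],[-33,-22,0,0],[-33,-22,0,0]],
  ],
)

```text
time_s: 0.82
tcp_pos: [416.2, 377.2, 249.2]
eef_rot: [0.164, 0.987, -0.001, -0.002]
ft_force: [0.9, 0.6, -0.3]
gripper_width: 85.4
```

Run:
```python
from h import *
s=ctrl.sense();print({k:np.round(v,3) for k,v in s.items()})
m=cam('wrist');print(m['xyz'],R.from_quat(m['rotation']).as_matrix()@[0,0,-1])
print(proj(m,[[594,168,113],[581,29,106],[588,98,109]]))
```

```text
{'time_s': np.float64(0.817), 'joints': array([-1.003,  0.249,  0.182,  1.873, -0.055,  1.029,  0.444]), 'joint_velocities': array([ 0.644, -0.096,  0.252,  0.143, -0.051, -0.039,  0.917]), 'joint_torque': array([ -9.311, -72.54 ,   1.11 , -43.263,   0.114,   0.397,  -3.171]), 'tcp_pos': array([416.205, 377.245, 249.218]), 'eef_rot': array([ 0.164,  0.987, -0.001, -0.002]), 'ft_force': array([ 0.88 ,  0.567, -0.277]), 'torque': array([ 0.018, -0.033,  0.07 ]), 'gripper_width': np.float64(85.363)}
[344.53708919 401.0836443  369.41994945] [ 0.27327745 -0.09580453 -0.95715251]
[[187.39499017 414.88329024]
 [ 68.83032436 431.49165524]
 [126.77819072 423.38943466]]
```

apply_moves(
  rows=[
    [[-32,-26,0,-1.5],[-32,-26,0,-1.5],[-32,-26,0,-1.5],[-32,-26,0,-1.5],[-32,-26,0,-1.5],[-32,-26,0,-1.5],[-32,-26,0,-1.5],[-20,-20,0,-1.5]],
  ],
)

```text
time_s: 1.48
tcp_pos: [605.9, 115.3, 249.0]
eef_rot: [0.056, 0.998, -0.001, -0.002]
ft_force: [0.2, -0.4, -0.4]
gripper_width: 85.5
```

Run:
```python
from h import *
s=ctrl.sense();print(s['tcp_pos'],s['eef_rot'],s['joints'],s['joint_velocities'])
import json
m=cam('wrist');json.dump({k:np.array(v).tolist() for k,v in m.items()},open('w1.json','w'))
im=shot('wrist','w1.png'); m2=cam('wrist'); print(m['xyz'],m2['xyz'])
print(proj(m,[[594,168,113],[581,29,106],[588,98,109]]))
```

```text
[605.88478473 115.27979398 248.99181873] [ 5.60955650e-02  9.98422726e-01 -8.13943569e-04 -2.16453136e-03] [-0.53308744  0.34613532  0.30666094  1.75675114 -0.11727105  1.06125551
  1.27283689] [ 0.54514313  0.2440591   0.04526177 -0.31928485 -0.09416119  0.09745588
  0.92895752]
[530.61070852 123.26002172 369.23475756] [532.71777195 118.56139985 369.17507963]
[[386.14732481 176.00529554]
 [216.53897387 177.13592576]
 [299.64184174 177.09991732]]
```

View pics/w1.png

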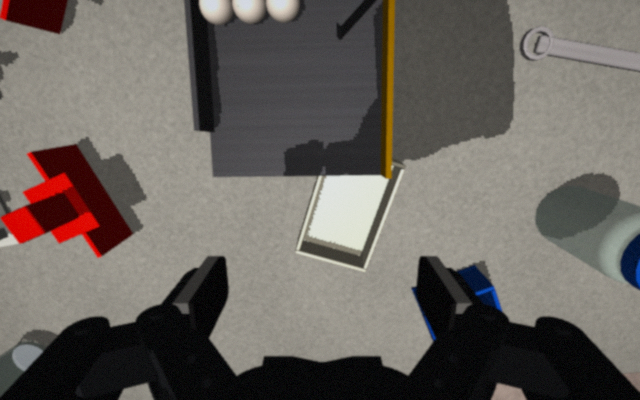

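The wrist view shows the lip edge at row ~177, running from (212,177) to the yellow wall's foot at (390,178). This is within 1–4 px of the prediction. I'll refine the fit with three views.

```bash
python3 - <<'E'
import cv2
s=cv2.imread('pics/w1.png')
cv2.imwrite('pics/w1a.png',cv2.resize(s[120:200,190:420],None,fx=3.4,fy=3.4,interpolation=cv2.INTER_CUBIC))
E
cat > m2.py <<'E'
from h import *
W={k:np.array(v) if isinstance(v,list) else v for k,v in json.load(open('w1.json')).items()}
exec(open('m1.py').read().split("fl=")[0].split('\n',1)[1])
for W_,a,b,c in [((390,178),(80,228),(328,308),'A'),((212,177),(342,250),(150,148),'B')]:
    print(c,tri([T,S,W],[tp(*a),sp(*b),W_]),tri([T,W],[tp(*a),W_]),tri([S,W],[sp(*b),W_]))
E
python3 m2.py
```

```text
A (array([594.8589051 , 169.16348954, 114.14420946]), [2.8286211123275726, 2.971971229017819, 1.7714821863781258]) (array([588.88958733, 165.28940108, 137.29732561]), [1.435250983479047, 1.4352509834791425]) (array([596.59958637, 169.15646578, 115.20248813]), [1.8523275347265709, 1.8523275347266241])
B (array([580.81620128,  27.79895681, 106.33477876]), [1.7989797875960456, 1.171132834337961, 2.3201493389063876]) (array([578.96199936,  28.71224309, 115.24880105]), [0.24384993460455673, 0.24384993460464513]) (array([580.38144965,  25.46954327, 103.7287253 ]), [1.0747420993396484, 1.07474209933962])
```

View pics/w1a.png

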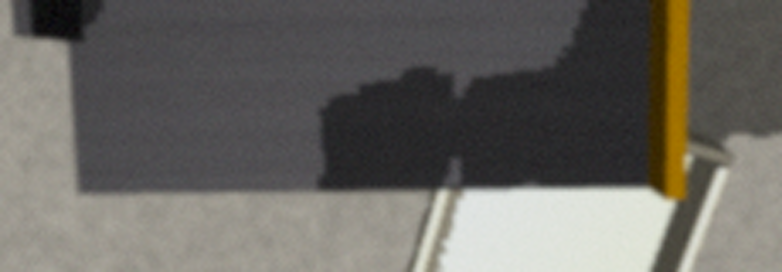

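```bash
cat >> m2.py <<'E'
print('---')
print('inner66', onz(T,tp(84,228),112.5),onz(W,(381.8,174.6),112.5),'outer70',onz(S,sp(328,308),112.7))
print('-70',onz(T,tp(342,250),106),onz(W,(213.5,175.9),106),onz(S,sp(150,148),106))
E
python3 m2.py|sed 1,/---/d
```

```text
inner66 [592.34319544 167.97429353 112.5       ] [592.56994218 164.65732832 112.5       ] outer70 [595.93735339 166.21249615 112.7       ]
-70 [580.7051952   29.62874322 106.        ] [579.68517131  26.70521647 106.        ] [581.9199213   28.57617526 106.        ]
```

apply_moves(
  rows=[
    [[12,-38,0,0],[12,-38,0,0],[12,-38,0,0],[12,-38,0,0],[12,-38,0,0],[12,-38,0,0],[12,-38,0,0],[8,-25,0,1]],
  ],
)

```text
time_s: 2.2
tcp_pos: [480.9, -171.8, 247.8]
eef_rot: [0.064, 0.998, -0.002, -0.002]
ft_force: [0.2, -0.4, -1.1]
gripper_width: 85.2
```

```bash
cat >> h.py <<'E'
def go(x,y,z,a):
    s=ctrl.sense();Q=R.from_quat(s['eef_rot']);M=Q.as_matrix()
    ay=np.degrees(np.arctan2(M[1,1],M[0,1]))
    print('t',round(s['time_s'],2),'tcp',np.round(s['tcp_pos'],1),'ydir',round(ay,2),'tilt',np.round(M[:,2],3),'F',np.round(s['ft_force'],1),'w',round(float(s['gripper_width']),1))
    print('tool shift',np.round(M.T@(np.array([x,y,z])-s['tcp_pos']),1),'turn',round(-(a-ay),2),'vel',np.round(np.abs(s['joint_velocities']).max(),2))
E
python3 - <<'E'
from h import *
go(450,-265.3,250,82.6)
import json
m=cam('wrist');json.dump({k:np.array(v).tolist() for k,v in m.items()},open('w2.json','w'))
im=shot('wrist','w2.png')
go(450,-265.3,250,82.6)
E
```

```text
t 2.2 tcp [ 480.9 -171.8  247.8] ydir 82.67 tilt [-0.005 -0.004 -1.   ] F [ 0.2 -0.4 -1.1] w 85.2
tool shift [ 18.7 -96.7  -1.7] turn 0.07 vel 0.39
t 2.25 tcp [ 479.  -175.8  248. ] ydir 82.29 tilt [-0.005 -0.005 -1.   ] F [-3.9 -5.7  0. ] w 85.4
tool shift [ 16.8 -92.6  -1.5] turn -0.31 vel 0.1
```

View pics/w2.png

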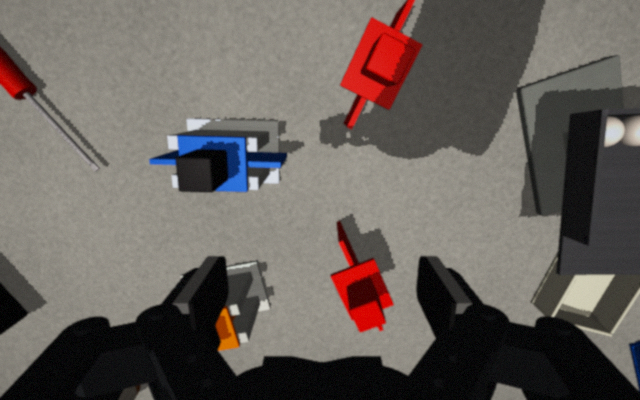

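The wrist view shows the blue card with flange corners at (179,136), (247,135), (249,192) and (179,192), blade ends at (150,160) and (287,160), and the grip top around (196,173).

Run:
```python
from h import *
W={k:np.array(v) if isinstance(v,list) else v for k,v in json.load(open('w2.json')).items()}
im=cv2.imread('pics/w2.png')
hsv=cv2.cvtColor(im,cv2.COLOR_BGR2HSV); mk=cv2.inRange(hsv,(100,120,40),(130,255,255))
mk[:, 330:]=0
c=max(cv2.findContours(mk,0,2)[0],key=cv2.contourArea); print(cv2.boundingRect(c))
ap=cv2.approxPolyDP(c,2.5,True)[:,0]; print(ap.tolist())
f=[onz(W,p,81) for p in [(179,136),(247,135),(249,192),(179,192)]];print(np.round(f,1),np.mean(f,0))
b=[onz(W,p,75) for p in [(150,160),(287,160)]];d=b[1]-b[0];print(np.round(b,1),np.mean(b,0),np.linalg.norm(d),np.degrees(np.arctan2(d[1],d[0])))
cv2.imwrite('pics/w2a.png',cv2.resize(im[110:210,140:300],None,fx=5,fy=5,interpolation=cv2.INTER_CUBIC))
```

```text
(150, 135, 136, 57)
[[150, 163], [176, 164], [176, 155], [197, 149], [223, 149], [227, 156], [228, 177], [215, 190], [246, 191], [248, 167], [279, 167], [285, 153], [247, 153], [245, 137], [178, 135], [179, 149], [152, 158]]
[[ 418.8 -291.2   81. ]
 [ 425.5 -232.    81. ]
 [ 476.6 -240.1   81. ]
 [ 468.4 -304.1   81. ]] [ 447.31873385 -266.86754091   81.        ]
[[ 436.8 -325.7   75. ]
 [ 452.6 -201.6   75. ]] [ 444.71289453 -263.64051698   75.        ] 125.14127961840288 82.73594657142509
```

View pics/w2a.png

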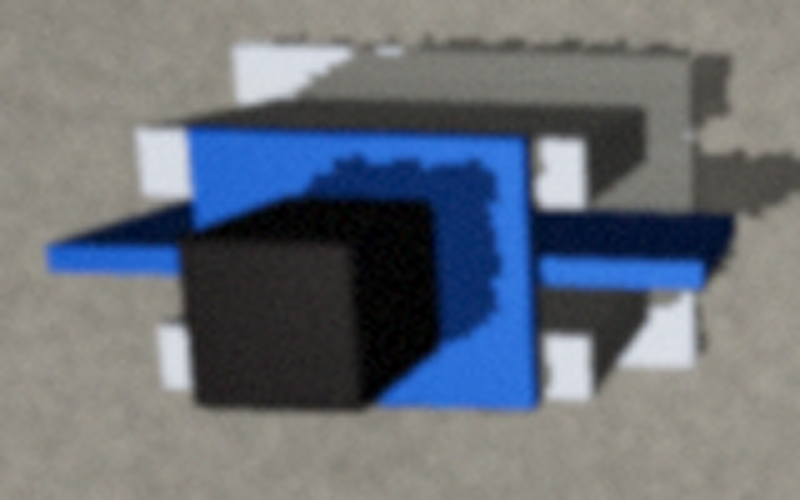

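Run:
```python
from h import *
W={k:np.array(v) if isinstance(v,list) else v for k,v in json.load(open('w2.json')).items()}
p=lambda l:[(140+(a+.5)/5-.5,110+(b+.5)/5-.5) for a,b in l]
for n,l,z in [('blade',[(48,258),(706,274)],75),('grip',[(183,240),(352,240),(360,405),(198,405)],125),('fl',[(190,128),(528,138),(540,405)],81)]:
    f=np.array([onz(W,q,z) for q in p(l)]);print(n,np.round(f,1).tolist(),f.mean(0)); d=f[1]-f[0];print(np.linalg.norm(d),np.degrees(np.arctan2(d[1],d[0])))
    if n=='fl': print((f[0]+f[2])/2)
```

```text
blade [[437.8, -326.7, 75.0], [455.9, -207.8, 75.0]] [ 446.85039094 -267.29517981   75.        ]
120.27434576269012 81.3287043449926
grip [[432.3, -277.7, 125.0], [435.5, -252.3, 125.0], [460.9, -256.9, 125.0], [457.8, -282.0, 125.0]] [ 446.6068954  -267.20455884  125.        ]
25.565954310661485 82.73436427131705
fl [[418.0, -292.3, 81.0], [427.2, -233.9, 81.0], [475.1, -241.2, 81.0]] [ 440.07080836 -255.77732604   81.        ]
59.07657880600381 81.04552359660987
[ 446.52464249 -266.71415438   81.        ]
```

apply_moves(
  rows=[
    [[7,-35,0,0],[6,-33,0,0],[4,-22,0,0],[0,-2,20,0],[0,0,30,0],[0,0,20,0],[0,0,10,0],[0,0,0,0]],
  ],
)

```text
time_s: 2.92
tcp_pos: [447.0, -270.1, 167.2]
eef_rot: [0.071, 0.997, -0.003, -0.0]
ft_force: [-0.3, 0.5, -0.6]
gripper_width: 85.4
```

Run:
```python
from h import *
go(449,-266,108,82.1)
```

```text
t 2.92 tcp [ 447.  -270.1  167.2] ydir 81.88 tilt [-0.001 -0.005 -1.   ] F [-0.3  0.5 -0.6] w 85.4
tool shift [-1.4  4.6 59.1] turn -0.22 vel 0.02
```

apply_moves(
  rows=[
    [[-1,4,10,0],[0,0,20,0],[0,0,18,0],[0,0,9,0],[0,0,2,0],[0,0,0,0],[0,0,0,0],[0,0,0,0]],
  ],
)

```text
time_s: 3.58
tcp_pos: [453.1, -264.5, 109.6]
eef_rot: [0.069, 0.998, -0.003, 0.003]
ft_force: [0.4, -0.3, -0.7]
gripper_width: 85.4
```

Run:
```python
from h import *
go(449,-266,108,82.1)
shot('wrist','w3.png');shot('scene','s3.png')
s=cv2.imread('pics/s3.png')
cv2.imwrite('pics/s3a.png',cv2.resize(s[60:220,200:400],None,fx=3.5,fy=3.5,interpolation=cv2.INTER_CUBIC))
```

```text
t 3.58 tcp [ 453.1 -264.5  109.6] ydir 82.07 tilt [ 0.005 -0.006 -1.   ] F [ 0.4 -0.3 -0.7] w 85.4
tool shift [ 3.9 -2.   1.6] turn -0.03 vel 0.01
```

View pics/w3.png

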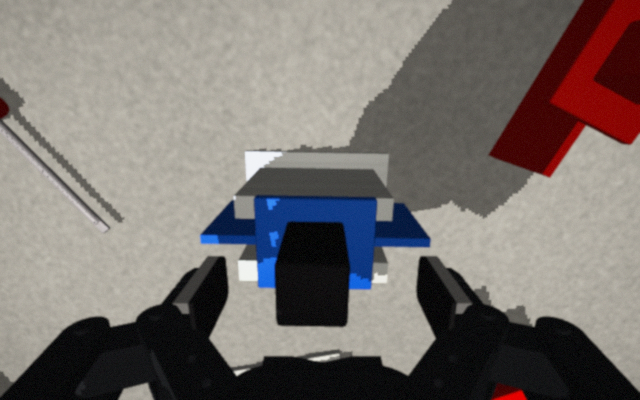

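View pics/s3a.png

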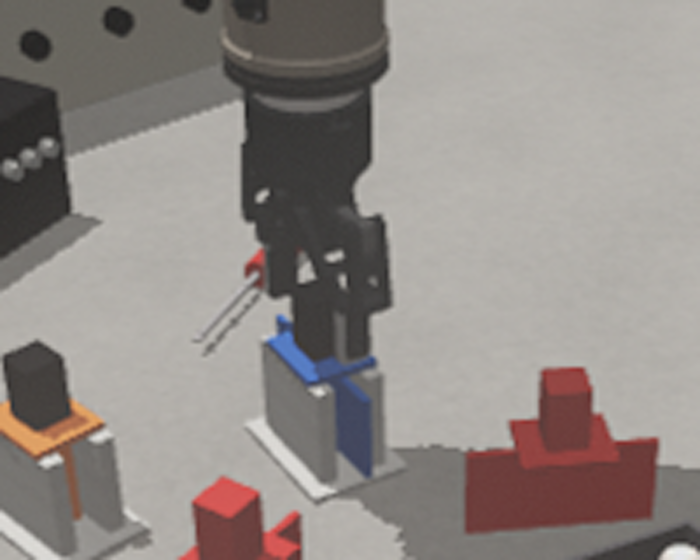

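The wrist view shows the grip between the open fingers, about 10 px left of their centre, and the scene view shows the fingers clear of the rack. I'll trim the position and then close.

apply_moves(
  rows=[
    [[2,-2,1,0],[2,-1,0.5,0],[0,0,0,0],[0,0,0,0],[0,0,0,0],[0,0,0,0],[0,0,0,0],[0,0,0,0]],
  ],
)

```text
time_s: 4.35
tcp_pos: [448.8, -267.7, 109.5]
eef_rot: [0.069, 0.998, -0.003, 0.004]
ft_force: [0.7, -0.6, -1.3]
gripper_width: 85.8
```

apply_moves(
  rows=[
    [[0,0,0,0],[0,0,0,0],[0,0,0,0],[0,0,0,0],[0,0,0,0],[0,0,0,0],[0,0,0,0],[0,0,0,0]],
  ],
  jaw=255,
)

```text
time_s: 5.02
tcp_pos: [449.0, -267.6, 109.6]
eef_rot: [0.069, 0.998, -0.003, 0.004]
ft_force: [0.8, -0.2, 0.4]
gripper_width: 27.4
```

Run:
```python
from h import *
go(449,-266,108,82.1)
shot('wrist','w4.png')
```

```text
t 5.02 tcp [ 449.  -267.6  109.6] ydir 82.05 tilt [ 0.008 -0.006 -1.   ] F [ 0.8 -0.2  0.4] w 27.4
tool shift [0.2 1.6 1.6] turn -0.05 vel 0.0
```

View pics/w4.png

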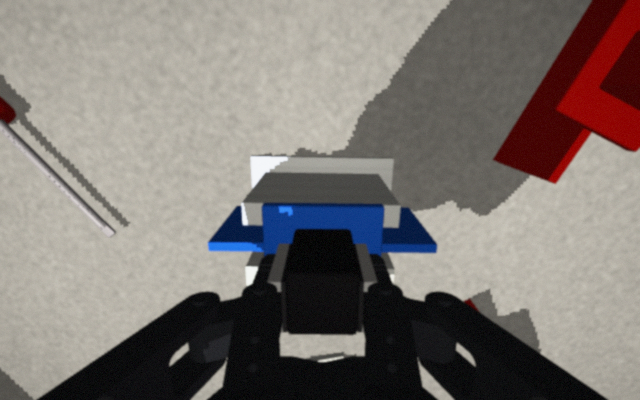

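The grip is held at 27.4 mm. The pose to hang it back at is TCP (449,-267.6,109.6), y direction 82.05°. Lifting now.

apply_moves(
  rows=[
    [[0,0,-5,0],[0,0,-15,0],[0,0,-25,0],[0,0,-30,0],[0,0,-30,0],[0,0,-25,0],[0,0,-15,0],[0,0,0,0]],
  ],
)

```text
time_s: 5.73
tcp_pos: [445.5, -266.7, 261.3]
eef_rot: [0.07, 0.998, -0.003, 0.001]
ft_force: [0.6, -0.0, -0.1]
gripper_width: 26.9
```

Run:
```python
from h import *
go(565.5,66.5,255,79.9)
im=shot('scene','s5.png');cv2.imwrite('pics/s5a.png',cv2.resize(im[60:220,200:400,::-1],None,fx=3.5,fy=3.5,interpolation=cv2.INTER_CUBIC))
```

```text
t 5.73 tcp [ 445.5 -266.7  261.3] ydir 81.93 tilt [ 0.002 -0.006 -1.   ] F [ 0.6 -0.  -0.1] w 26.9
tool shift [-72.  346.8   4.5] turn 2.03 vel 0.02
```

View pics/s5a.png

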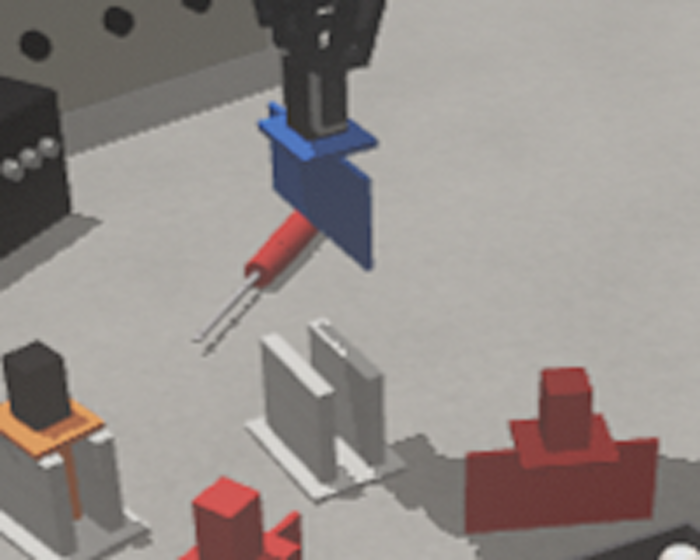

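The card hangs upright in the gripper above the empty rack. Next I'll carry it to the pan.

apply_moves(
  rows=[
    [[-4,20,0,0],[-8,37,0,0],[-8,38,0,0.5],[-8,38,0,0.5],[-8,38,0,0.5],[-8,38,0,0.5],[-8,38,0,0],[-8,38,0,0]],
  ],
)

```text
time_s: 6.45
tcp_pos: [547.2, 7.6, 251.4]
eef_rot: [0.097, 0.995, -0.004, -0.003]
ft_force: [1.8, -0.6, -1.0]
gripper_width: 27.8
```

Run:
```python
from h import *
go(565.5,66.5,255,79.9)
```

```text
t 6.45 tcp [547.2   7.6 251.4] ydir 78.9 tilt [-0.006 -0.008 -1.   ] F [ 1.8 -0.6 -1. ] w 27.8
tool shift [-6.6 61.3 -4.1] turn -1.0 vel 0.75
```

apply_moves(
  rows=[
    [[-3,26,-3,0],[-2,16,-2,-0.5],[-1,4,0,-0.5],[0,0,0,0],[0,0,0,0],[0,0,0,0],[0,0,0,0],[0,0,0,0]],
  ],
)

```text
time_s: 7.12
tcp_pos: [560.6, 56.9, 249.4]
eef_rot: [0.085, 0.996, -0.006, -0.007]
ft_force: [-0.0, -0.7, -1.3]
gripper_width: 27.5
```

Run:
```python
from h import *
go(565.5,66.5,255,79.9)
for n in ['top','scene','wrist']: shot(n,n+'6.png')
go(565.5,66.5,255,79.9)
s=cv2.imread('pics/scene6.png');t=cv2.imread('pics/top6.png')
cv2.imwrite('pics/s6a.png',cv2.resize(s[120:300,310:480],None,fx=3.3,fy=3.3,interpolation=cv2.INTER_CUBIC))
```

```text
t 7.12 tcp [560.6  56.9 249.4] ydir 80.27 tilt [-0.016 -0.01  -1.   ] F [-0.  -0.7 -1.3] w 27.5
tool shift [-3.2 10.3 -5.7] turn 0.37 vel 0.02
t 7.27 tcp [560.8  57.5 249.6] ydir 80.32 tilt [-0.015 -0.01  -1.   ] F [-1.1 -0.3 -1.1] w 27.4
tool shift [-3.1  9.6 -5.5] turn 0.42 vel 0.01
```

View pics/s6a.png

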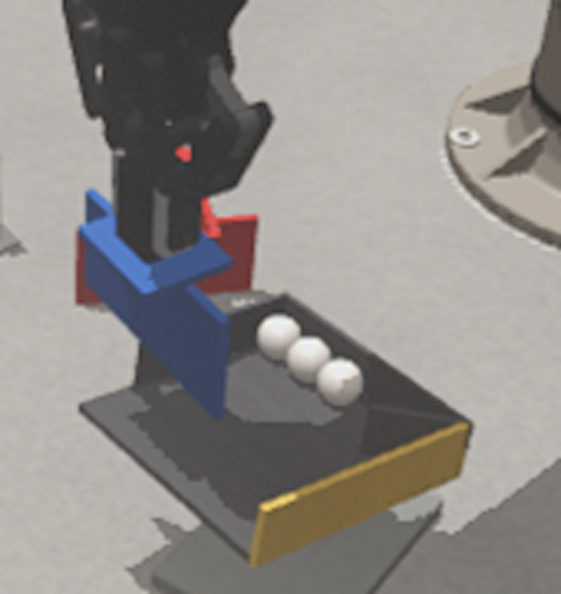

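View pics/wrist6.png

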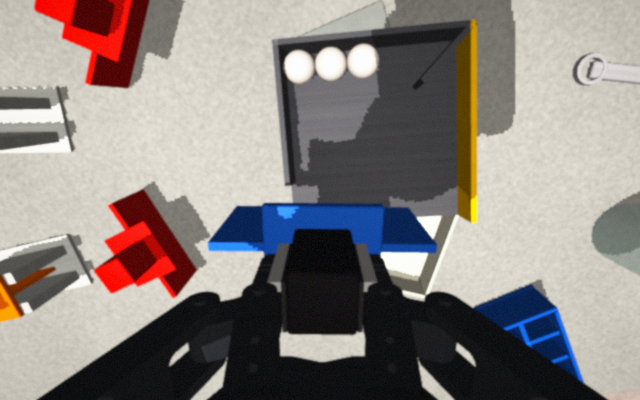

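apply_moves(
  rows=[
    [[-3,8,0,0.4],[-1,3,5,0],[0,0,12,0],[0,0,10,0],[0,0,4,0],[0,0,0,0],[0,0,0,0],[0,0,0,0]],
  ],
)

```text
time_s: 7.93
tcp_pos: [566.1, 68.4, 213.8]
eef_rot: [0.088, 0.996, -0.006, -0.008]
ft_force: [-0.6, 0.1, -0.5]
gripper_width: 27.2
```

Run:
```python
from h import *
go(565.5,66.5,203,79.9)
json.dump({k:np.array(v).tolist() for k,v in cam('wrist').items()},open('w7.json','w'))
for n in ['wrist','top','scene']: shot(n,n+'7.png')
s=cv2.imread('pics/scene7.png');t=cv2.imread('pics/top7.png')
cv2.imwrite('pics/s7a.png',cv2.resize(s[130:300,310:480],None,fx=3.4,fy=3.4,interpolation=cv2.INTER_CUBIC))
cv2.imwrite('pics/t7a.png',cv2.resize(t[105:255,190:300],None,fx=4,fy=4,interpolation=cv2.INTER_CUBIC))
```

```text
t 7.93 tcp [566.1  68.4 213.8] ydir 79.88 tilt [-0.017 -0.01  -1.   ] F [-0.6  0.1 -0.5] w 27.2
tool shift [ 0.1 -1.9 10.9] turn -0.02 vel 0.0
```

View pics/s7a.png

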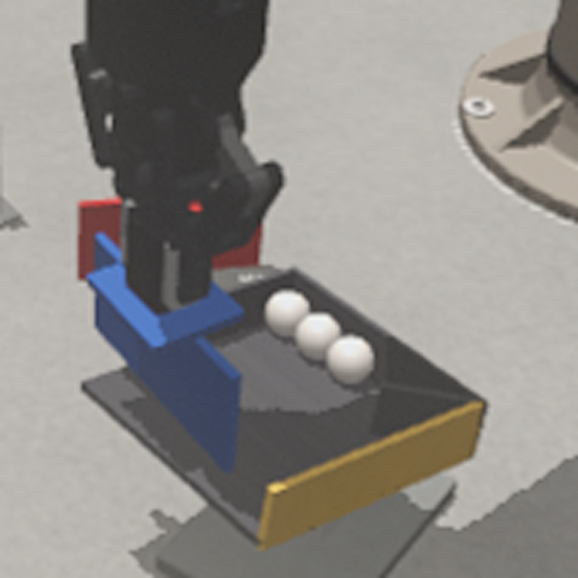

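View pics/wrist7.png

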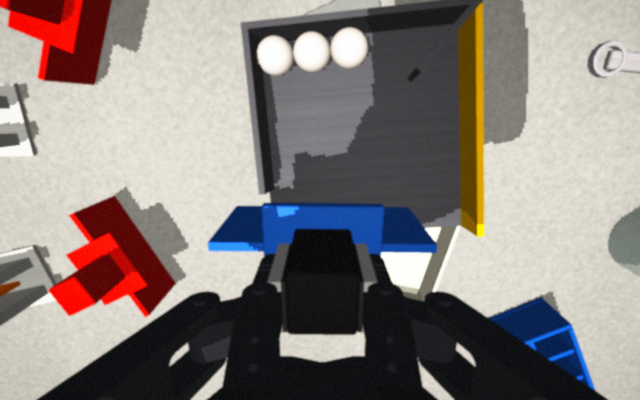

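View pics/t7a.png

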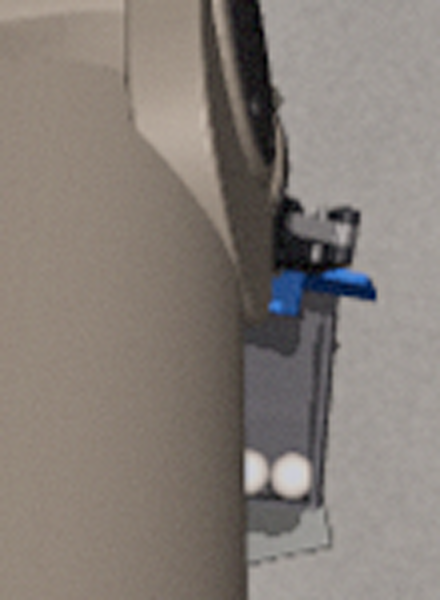

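Run:
```python
from h import *
S=cam('scene');print(proj(S,[[576.6-1.6,126.5,119.2]]))
f=lambda c:((c[0]+.5)/3.4-.5+310,(c[1]+.5)/3.4-.5+130)
print(f((230,470)),onz(S,f((230,470)),119.2), 'top corner',onz(S,f((241,378)),179.2), 'lip corners',onz(S,f((82,386)),106),onz(S,f((262,548)),112.7))
```

```text
[[377.61312143 266.781108  ]]
(377.29411764705884, 267.88235294117646) [577.13386135 127.91344794 119.2       ] top corner [578.37907528 130.53548772 179.2       ] lip corners [581.9199213   28.57617526 106.        ] [596.11650941 167.62961866 112.7       ]
```

The scene view puts the gap-end lower corner at lip (-15, 28), within about 2 mm of the intended (-13, 26). I'll trim y by -2 and press down.

apply_moves(
  rows=[
    [[0,-2,4,0],[0,0,6,0],[0,0,5,0],[0,0,5,0],[0,0,5,0],[0,0,5,0],[0,0,5,0],[0,0,3,0]],
  ],
)

```text
time_s: 8.75
tcp_pos: [566.9, 65.9, 174.6]
eef_rot: [0.088, 0.996, -0.005, -0.005]
ft_force: [0.5, 0.9, 2.1]
gripper_width: 27.7
```

Run:
```python
from h import *
go(565.5,66.5,170,79.9)
for n in ['scene']: shot(n,n+'8.png')
s=cv2.imread('pics/scene8.png')
cv2.imwrite('pics/s8a.png',cv2.resize(s[130:370,290:480],None,fx=2.5,fy=2.5,interpolation=cv2.INTER_CUBIC))
```

```text
t 8.75 tcp [566.9  65.9 174.6] ydir 79.86 tilt [-0.011 -0.009 -1.   ] F [0.5 0.9 2.1] w 27.7
tool shift [1.5 0.4 4.6] turn -0.04 vel 0.08
```

View pics/s8a.png

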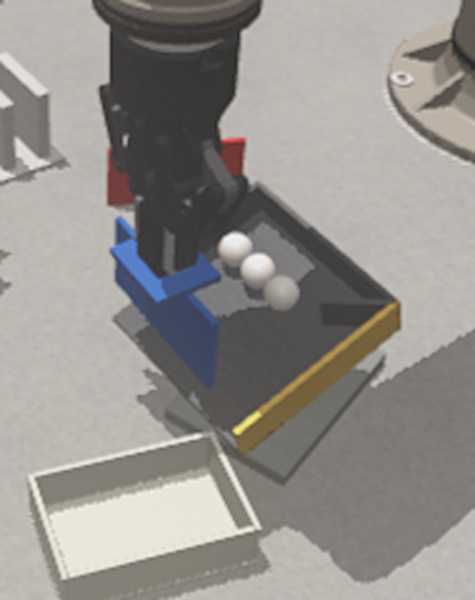

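The pan is tipping and the balls are rolling towards the card. I'll press a bit further and hold.

apply_moves(
  rows=[
    [[0,0,4,0],[0,0,3,0],[0,0,2,0],[0,0,1,0],[0,0,0,0],[0,0,0,0],[0,0,0,0],[0,0,0,0]],
  ],
)

```text
time_s: 9.47
tcp_pos: [573.8, 65.7, 167.5]
eef_rot: [0.088, 0.996, -0.004, 0.002]
ft_force: [1.6, -0.8, 1.4]
gripper_width: 27.8
```

apply_moves(
  rows=[
    [[0,0,0,0],[0,0,0,0],[0,0,0,0],[0,0,0,0],[0,0,0,0],[0,0,0,0],[0,0,0,0],[0,0,0,0]],
  ],
)

```text
time_s: 10.13
tcp_pos: [573.7, 65.7, 167.3]
eef_rot: [0.088, 0.996, -0.004, 0.002]
ft_force: [2.5, -0.9, 1.9]
gripper_width: 27.5
```

Run:
```python
from h import *
go(565.5,66.5,170,79.9)
for n in ['scene']: shot(n,n+'9.png')
s=cv2.imread('pics/scene9.png')
cv2.imwrite('pics/s9a.png',cv2.resize(s[130:370,290:480],None,fx=2.5,fy=2.5,interpolation=cv2.INTER_CUBIC))
```

```text
t 10.13 tcp [573.7  65.7 167.3] ydir 79.9 tilt [ 0.004 -0.008 -1.   ] F [ 2.5 -0.9  1.9] w 27.5
tool shift [ 8.2 -0.7 -2.8] turn -0.0 vel 0.0
```

View pics/s9a.png

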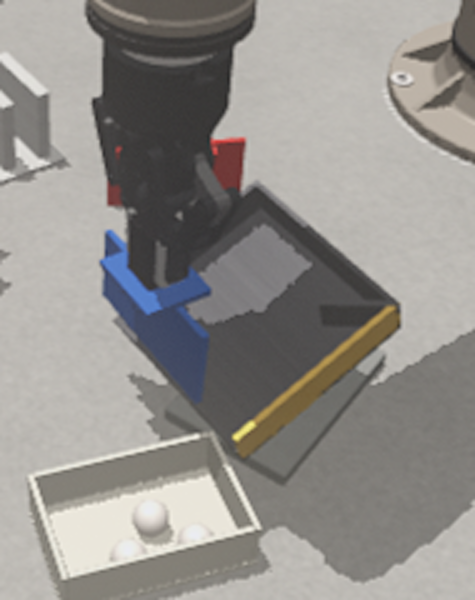

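All three balls are in the tray. Before lifting, I'll check the on-the-way condition: the card's x and z in the lip frame.

Run:
```python
from h import *
S=cam('scene')
im=cv2.imread('pics/scene9.png')
cv2.imwrite('pics/s9b.png',cv2.resize(im[215:325,320:405],None,fx=6,fy=5.4,interpolation=cv2.INTER_CUBIC))
f=lambda c:(290+(c[0]+.5)/2.5-.5,130+(c[1]+.5)/2.5-.5)
for th in (.2,.25,.3,.35,.38):
    zm=100-69*np.sin(th)*.96; A=onz(S,f((238,456)),zm-70*np.sin(th)*.29);B=onz(S,f((117,322)),zm+70*np.sin(th)*.29)
    print(th,np.round(A,1),np.round(B,1),np.linalg.norm(A-B),np.round((A+B)/2,1))
print('card', ctrl.sense()['tcp_pos']-[0,0,94.6])
print(onz(S,f((205,401)),72.7))
```

```text
0.2 [608.2 178.7  82.8] [592.7  48.3  90.9] 131.53329213180282 [600.5 113.5  86.8]
0.25 [605.4 176.4  78.6] [591.2  46.6  88.6] 130.97563465041833 [598.3 111.5  83.6]
0.3 [602.7 174.1  74.4] [589.6  44.9  86.4] 130.46592241866657 [596.1 109.5  80.4]
0.35 [600.  171.9  70.3] [588.1  43.2  84.2] 130.0041795366027 [594.  107.6  77.3]
0.38 [598.4 170.6  67.9] [587.2  42.2  83. ] 129.74999400448354 [592.8 106.4  75.4]
card [573.74779364  65.72480362  72.7178073 ]
[584.97830658 127.10797075  72.7       ]
```

View pics/s9b.png

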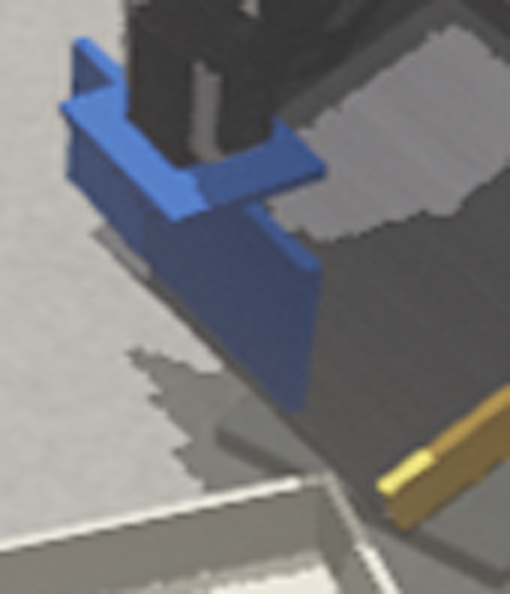

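The card stands just behind the lip at x ≈ -10, upright, with the pan well tipped, and it has been held there for over 0.6 s. Now I'll lift it.

apply_moves(
  rows=[
    [[0,0,-5,0],[0,0,-8,0],[0,0,-10,0],[0,0,-12,0],[0,0,-15,0],[0,0,-18,0],[0,0,-15,0],[0,0,-8,0]],
  ],
)

```text
time_s: 10.85
tcp_pos: [570.1, 66.1, 263.9]
eef_rot: [0.088, 0.996, -0.005, -0.002]
ft_force: [-0.4, -0.4, -2.0]
gripper_width: 27.5
```

Run:
```python
from h import *
go(449,-267.6,260,82.05)
im=shot('scene','s10.png');cv2.imwrite('pics/s10a.png',cv2.resize(im[130:370,290:480,::-1],None,fx=2.5,fy=2.5,interpolation=cv2.INTER_CUBIC))
```

```text
t 10.85 tcp [570.1  66.1 263.9] ydir 79.85 tilt [-0.004 -0.009 -1.   ] F [-0.4 -0.4 -2. ] w 27.5
tool shift [  60.4 -349.8    7.4] turn -2.2 vel 0.21
```

View pics/s10a.png

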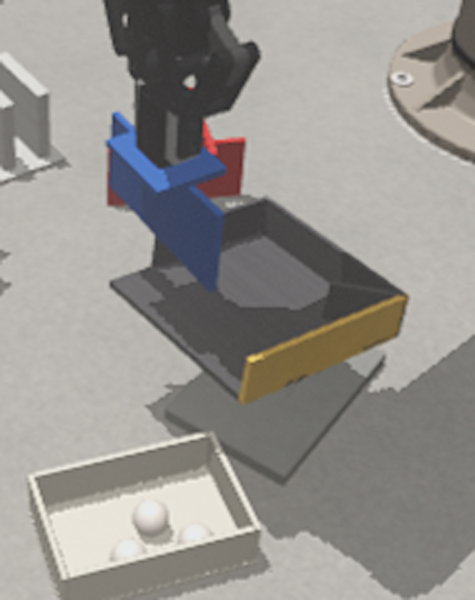

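The pan has sprung back nose up and the three balls lie in the tray. I'll carry the card back to the rack.

apply_moves(
  rows=[
    [[3,-20,0,0],[6,-37,0,0],[7,-38,0,-0.5],[7,-38,0,-0.5],[7,-38,0,-0.5],[7,-38,0,-0.5],[7,-38,0,0],[7,-36,0,0]],
  ],
)

```text
time_s: 11.57
tcp_pos: [472.3, -205.6, 265.5]
eef_rot: [0.062, 0.998, -0.002, -0.002]
ft_force: [1.9, 0.2, -1.8]
gripper_width: 27.6
```

Run:
```python
from h import *
go(449,-267.6,255,82.05)
```

```text
t 11.57 tcp [ 472.3 -205.6  265.5] ydir 82.86 tilt [-0.004 -0.004 -1.   ] F [ 1.9  0.2 -1.8] w 27.6
tool shift [ 15.4 -64.3  10.8] turn 0.81 vel 0.99
```

apply_moves(
  rows=[
    [[6,-28,0,0],[4,-16,0,0],[1,-6,3,0.4],[0,0,3,0],[0,0,0,0],[0,0,0,0],[0,0,0,0],[0,0,0,0]],
  ],
)

```text
time_s: 12.23
tcp_pos: [449.6, -259.6, 257.5]
eef_rot: [0.07, 0.998, -0.002, -0.004]
ft_force: [-0.8, -0.1, -1.4]
gripper_width: 27.3
```

Run:
```python
from h import *
go(449,-267.6,190,82.05)
```

```text
t 12.23 tcp [ 449.6 -259.6  257.5] ydir 82.01 tilt [-0.008 -0.003 -1.   ] F [-0.8 -0.1 -1.4] w 27.3
tool shift [-1.  -7.7 67.5] turn -0.04 vel 0.02
```

apply_moves(
  rows=[
    [[0,-6,8,0],[0,-1,18,0],[0,0,22,0],[0,0,14,0],[0,0,6,0],[0,0,0,0],[0,0,0,0],[0,0,0,0]],
  ],
)

```text
time_s: 12.9
tcp_pos: [450.7, -265.2, 185.8]
eef_rot: [0.066, 0.998, -0.002, -0.003]
ft_force: [-0.3, 0.4, -0.9]
gripper_width: 27.5
```

Run:
```python
from h import *
go(449,-267.6,182,82.05)
for n in ['scene','top']: shot(n,n+'11.png')
s=cv2.imread('pics/scene11.png');t=cv2.imread('pics/top11.png')
cv2.imwrite('pics/s11a.png',cv2.resize(s[100:210,240:350],None,fx=5,fy=5,interpolation=cv2.INTER_CUBIC))
```

```text
t 12.9 tcp [ 450.7 -265.2  185.8] ydir 82.45 tilt [-0.006 -0.004 -1.   ] F [-0.3  0.4 -0.9] w 27.5
tool shift [ 1.3 -2.6  3.8] turn 0.4 vel 0.01
```

View pics/s11a.png

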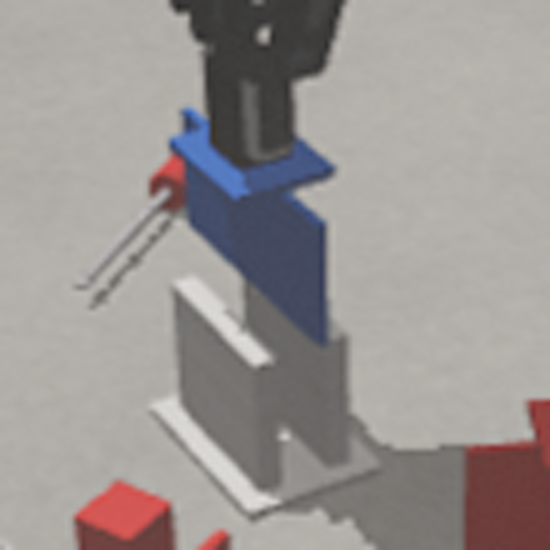

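The blade hangs over the slot between the rails. Lowering in.

apply_moves(
  rows=[
    [[1,-2.5,4,0.4],[0,0,8,0],[0,0,12,0],[0,0,14,0],[0,0,12,0],[0,0,8,0],[0,0,3,0],[0,0,0,0]],
  ],
)

```text
time_s: 13.67
tcp_pos: [450.6, -269.0, 122.9]
eef_rot: [0.07, 0.998, -0.002, 0.0]
ft_force: [-0.1, 0.1, -1.0]
gripper_width: 27.2
```

Run:
```python
from h import *
go(449,-267.6,110,82.05)
```

```text
t 13.67 tcp [ 450.6 -269.   122.9] ydir 81.98 tilt [ 0.001 -0.005 -1.   ] F [-0.1  0.1 -1. ] w 27.2
tool shift [ 1.8  1.2 12.9] turn -0.07 vel 0.01
```

apply_moves(
  rows=[
    [[1,1,2,0],[0.5,0,4,0],[0,0,4,0],[0,0,2,0],[0,0,0.5,0],[0,0,0,0],[0,0,0,0],[0,0,0,0]],
  ],
)

```text
time_s: 14.33
tcp_pos: [450.1, -268.2, 110.8]
eef_rot: [0.07, 0.998, -0.003, 0.002]
ft_force: [-0.0, 0.0, -1.2]
gripper_width: 27.4
```

Run:
```python
from h import *
go(449,-267.6,110,82.05)
im=shot('scene','s12.png');cv2.imwrite('pics/s12a.png',cv2.resize(im[100:210,240:350,::-1],None,fx=5,fy=5,interpolation=cv2.INTER_CUBIC))
```

```text
t 14.33 tcp [ 450.1 -268.2  110.8] ydir 81.98 tilt [ 0.003 -0.006 -1.   ] F [-0.   0.  -1.2] w 27.4
tool shift [1.2 0.5 0.8] turn -0.07 vel 0.0
```

View pics/s12a.png

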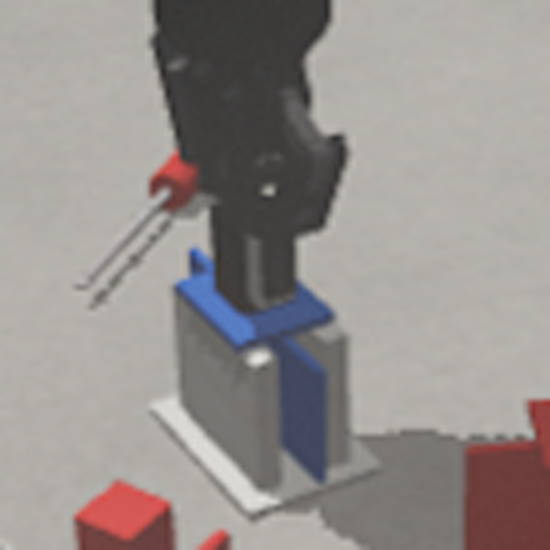

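The card is back in its slot with the flange about 1 mm above the rails. I'll set it down and open the jaws.

apply_moves(
  rows=[
    [[0.5,0,1,0],[0,0,1,0],[0,0,0.5,0],[0,0,0,0],[0,0,0,0],[0,0,0,0],[0,0,0,0],[0,0,0,0]],
  ],
)

```text
time_s: 15.05
tcp_pos: [450.2, -268.4, 109.9]
eef_rot: [0.07, 0.998, -0.002, 0.003]
ft_force: [-0.6, 0.1, -0.6]
gripper_width: 27.3
```

apply_moves(
  rows=[
    [[0,0,0,0],[0,0,0,0],[0,0,0,0],[0,0,0,0],[0,0,0,0],[0,0,0,0],[0,0,0,0],[0,0,0,0]],
  ],
  jaw=0,
)

```text
time_s: 15.72
tcp_pos: [450.5, -268.6, 109.9]
eef_rot: [0.07, 0.998, -0.003, 0.003]
ft_force: [0.7, -0.0, 0.4]
gripper_width: 85.5
```

apply_moves(
  rows=[
    [[0,0,-5,0],[0,0,-15,0],[0,0,-25,0],[0,0,-30,0],[0,0,-30,0],[0,0,-20,0],[0,0,-10,0],[0,0,0,0]],
  ],
)

```text
time_s: 16.38
tcp_pos: [448.0, -268.2, 252.4]
eef_rot: [0.071, 0.997, -0.003, 0.001]
ft_force: [0.8, 0.3, 0.5]
gripper_width: 85.6
```

Run:
```python
from h import *
go(449,-267.6,110,82.05)
for n in ['scene','top','wrist']: shot(n,n+'13.png')
```

```text
t 16.38 tcp [ 448.  -268.2  252.4] ydir 81.85 tilt [ 0.003 -0.006 -1.   ] F [0.8 0.3 0.5] w 85.6
tool shift [ -0.4   1.5 142.4] turn -0.2 vel 0.02
```

View pics/scene13.png

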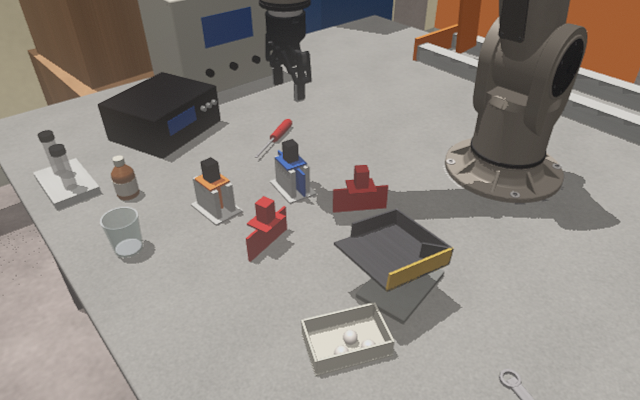

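View pics/top13.png

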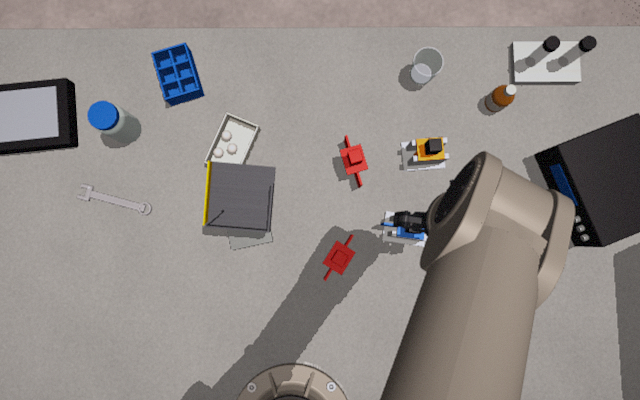

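The scene view shows the card hanging in its rack at (292,170), the pan nose up and the balls at (350,337), (341,351) and (368,346) in the tray. The top view also shows all three balls in the tray. I'll compare the card's position before and after, then hand in.

Run:
```python
from h import *
for f in ['scene0','scene13']:
    im=cv2.imread(f'pics/{f}.png')[130:205,255:335];mk=cv2.inRange(cv2.cvtColor(im,cv2.COLOR_BGR2HSV),(100,100,40),(130,255,255));m=cv2.moments(mk,True);print(f,m['m00'],m['m10']/m['m00'],m['m01']/m['m00'])
ctrl.close_job()
```

```text
scene0 214.0 36.44392523364486 32.495327102803735
scene13 199.0 35.130653266331656 32.71859296482412
the job is handed in; nothing more can be done
```

The job is done and handed in at about 16.5 s. I pressed the blue card across the lip, the pan tipped, and all three balls rolled through the gap into the white tray. I then lifted the card and hung it back in its rack.

**End state:**
- **Balls:** the last scene and top pictures show all three lying in the tray.
- **Pan:** it has sprung back nose up.
- **Card:** it hangs released in its rack. Its blue area in the scene picture is within about 1.3 px (roughly 2–3 mm) of where it started.
- **Gripper:** it is open and about 140 mm above the card.

**Less certain:**
- **Drift while pressing:** the card moved about 7 mm outward, ending near x = -10 mm in the lip frame instead of -18. That is still inside the allowed range.
- **Card height while pressing:** I inferred this from contact, because my rough geometry put the floor nearly 10 mm higher than the card's lower edge.
- **Pan angle:** I judged it from the picture and the press depth, not from a reading.
- **Camera views:** they disagreed by 3–5 mm on the card's position, so I averaged them.

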